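# Press a paint tin's lid home on the lever press

## Robot

A 7-joint arm with a two-finger parallel gripper is mounted at the origin on a cart in front of the work surface, level with it; the furniture and walls round the work are solid. World frame = base frame: x ahead of the robot, y to its left, z up, the work surface at z = 0. Lengths are in mm, angles in rad, forces in N, time in s.
With the tool pointing down it reaches from about 400 to 750 mm from the base axis. Payload 19.5 kg.
Tool frame: the origin (TCP) lies where the fingers leave the gripper's body, on its centre line; the fingertips stand 73 mm ahead of it and the grasp point (between the pads) lies robot.pinch_z ahead of it (robot.pinch_z is the distance from the TCP to the grasp point, in mm); z points along the fingers, y is the line along which they close (so a half turn about z gives the same grasp; the last joint's range is limited). The gripper opens to 85 mm and grips with 20 to 120 N. Pads are 22 mm wide; open, the fingers measure 114 mm over their backs; the gripper's body (76 mm by 85 mm) begins 54 mm behind the grasp point. The pads swing forward as they close: fully open they stand 13 mm farther back than shut.
Start: joints at [-1.267, 0.707, -0.028, 1.485, 0.022, 0.951, -0.075], TCP at [194.885, 540.947, 303.868] pointing down, gripper open.
Joint ranges: [-2.71, 2.71], [-0.32, 2.16], [-1.57, 1.52], [0, 2.45], [-1.46, 4.6], [0, 2.02], [-2.83, 2.83]. Speed limits (rad/s): [1.89, 1.89, 2.57, 2.57, 3.01, 3.01, 3.01].

## Interface

Orientations are given as a unit quaternion [x, y, z, w].
In Python, from rig import robot, vision, job gives the robot as it stands. The module is installed in compiled form; this text tells all that it offers.
- The arm moves only by the tool jog_arm, never from a script. Its argument "rows" is a list of rows, each a list of 5 numbers: the opening, from 0 (shut) to 1 (fully open), then the shift along the world's x, y, z each as a share of 60 cm, from -1 to 1, then the turn about the world's z as a share of pi/2 rad, from -1 to 1. A call has 1 to 5 rows; each row is the pose to reach, as a shift and turn from the pose commanded when the call began; what a row does not reach only later rows make up. A row lasts 1/8 s, in which the tool goes at most 62.5 mm and 10.7 degrees, less where a joint would pass 70% of its speed; a pose out of reach is approached as far as the arm can. A call with a number of a shift or a turn outside -1 to 1 is refused whole. A call with a gripper value outside its range is refused whole. The fingers move at their own pace and stop on an object; "grip_force" is the grip in N (left out, the last holds). Time passes only in rows, so rows that repeat a pose let the fingers close. It gives the time, the measured TCP pose, the force, the opening and the grip force at its end, in the units of the state.
- robot.read_state(): the state, without advancing time (a new reading comes with each control period).
- vision.camera(name): name is "scene" or "top" or "wrist"; returns the picture (420x560x3 uint8, blue, green, red); there is no depth.
- vision.camera_info(name): a dict with "mtx" (3x3 intrinsics, pixels), "T" (4x4, takes a point from camera to world coordinates). Camera axes: x right, y up, looking along -z (the intrinsics and any distortion apply to the point x, -y, -z); pixel columns grow to the right and rows downward; lengths in mm; the calibration is good to about 2 mm. A picture is of the moment at which its call begins: read the wrist's pose just before it. camera_info takes no time and is no camera call; for the wrist camera it gives the pose at the moment of the call.
- job.hand_in(): hands the job in; it is judged then, once.
The state is a dict: "time_s": time; "joints": joint angles; "qvel": joint speeds; "effort": joint torques, N m; "position": TCP position; "tool_rot": TCP orientation; "force": force on the tool from outside, world axes, zero at the start; "moment": the same for the moment, N m; "grip_width": opening from 0.0 (shut) to 1.0 (fully open); "grasp_force": force on a finger pad.
Only numpy, scipy, OpenCV 4.12 (cv2) and the standard library are available. Lean on these libraries where they do the work, as an engineer would, in place of code of your own. Each camera call takes 0.05 s, during which the arm holds its last target. There are 200 camera calls.

## Task

The pink paint tin's lid still stands proud: stand the tin upright on the rubber disc of the lever press, centred, and let go of it, then pull the red lever down until the lid is pressed fully home. Ease the lever slowly all the way back up to its stop without letting it fly up, and then stand the closed tin upright on the round white bucket lid beside the other two tins. Do not disturb the other tins or the paint pot.

Things in the scene. Friction and masses are not known exactly. Their poses are not given: they have to be found in the camera images.
- tin: the tin to close: upright steel tin with a pink colour band, 60 mm across, rim 70 mm high, 0.24 kg; origin at the centre of its underside, z up. Grasp the body across its 60 mm, about 40 mm up
- tin_lid (a joint): how far the pink tin's lid stands proud (m): 0 = pressed fully home (its top 71 mm above the tin's underside), at the start 0.006 to 0.0085. The lid is a 50 mm steel disc within the rim; it grips tightly and moves only under about 17 N
- press: lever press bolted to the bench, dark green cast base plate 225 x 106 mm, 14 mm thick, with bearing cheeks at its far end, 138 mm high at the back; origin on the bench below the tin's place, x points from the tin's place to the cheeks, z up. The plate reaches from x -65 to +160 mm, y -53 to +53; the cheeks and back stand at x 90 to 153 mm, y -29 to +29
- press_spot (a point): centre of the black rubber disc, 72 mm across, on the press plate, straight below the pad when the lever is down; 14 mm above the bench
- press_lever (a joint): angle of the lever (rad): 0 = raised against its stop (nearly upright, leaning 6 degrees back), grows as it is pulled towards the press's -x and down; about 1.62 where the pad meets a proud lid, 1.68 (lever level) with the lid home. A spring drives it back up, about 3 N at the grip; while the lid goes in, some 12 N are needed
- press_lever_hinge (a point): point on the lever's hinge line, 110 mm behind the tin's place (press +x) and 103 mm above the bench; the hinge line is the press's y axis
- press_lever_grip (a point): middle of the red moulded hand grip on the lever, 205 mm from the hinge; the grip is 23 mm thick across the press (y), 30 mm deep, with flat sides, and reaches from 160 to 243 mm from the hinge. Raised, this point is 307 mm above the bench; pinch it with the fingers closing along the press's y
- press_pad: 48 mm disc hinged on the lever 110 mm from the hinge, levels itself and presses on the lid, its face 18 mm below the lever's middle; origin on its pivot
- tray: old round bucket lid with dried white paint, 220 mm across, 12 mm high, lying fixed on the bench; origin at the centre of its underside
- tin_green: closed tin like the pink one, green band, standing on the far right of the bucket lid; origin at the centre of its underside
- tin_yellow: closed tin like the pink one, yellow band, standing on the far left of the bucket lid; origin at the centre of its underside
- pot: small open paint pot with pink drips, 51 mm across, 41 mm high, a bystander; origin at the centre of its underside
Things that resemble listed ones, but are neither listed nor needed, are in the scene too. What is shaped like the tin but purple is not meant.

How it is judged:
By the outcome, as a careful person would: the job done as asked, in the order asked, and still so for the second after the job is handed in, with the robot touching nothing.
It also fails if it takes over 72 s, if anything falls off the work surface, if the arm or the gripper's body presses on something with over 40 N, if the wrist force passes 120 N, or if a joint passes its speed limit or range.

## Working session

There is one attempt and no reset: what is moved stays moved. The work goes in short steps, Python scripts to look and compute and a tool call to move; the robot and the scene stay as the last step left them, time stands still between calls to the robot, and variables do not carry over. Pictures are saved under pics/ and viewed, at most 10 in all, crops included, and the job is handed in when it is done.

Besides the shell and the picture viewer there is one more tool, called after ">>>" by a JSON object that holds its "api" and its "payload". jog_arm: Moves the arm, as the interface text tells. Shift numbers are shares of 60 cm and turn numbers shares of pi/2 rad, none past 1 either way. Its arguments: {"type":"object","properties":{"rows":{"type":"array"},"grip_force":{"type":"number"}},"required":["rows"]}

```bash
mkdir -p pics
python3 - <<'E'
from rig import robot, vision, job
import cv2, numpy as np
print(robot.read_state(), robot.pinch_z)
for n in ("scene","top"):
    im=vision.camera(n); cv2.imwrite(f"pics/{n}0.png",im)
    i=vision.camera_info(n); print(n,i)
a=cv2.imread("pics/scene0.png");b=cv2.imread("pics/top0.png")
E
```

```text
{'time_s': 0.0, 'joints': array([-1.26671143,  0.70709291, -0.02767053,  1.48501427,  0.02200298,
        0.95089716, -0.07548633]), 'qvel': array([-0.00101285,  0.00030505,  0.00143199,  0.00047271, -0.00080167,
       -0.0002227 ,  0.00020004]), 'effort': array([-7.19275777e-04, -8.83226967e+01,  1.23441998e+00, -2.36168003e+01,
        1.68850401e-02,  6.59992715e-03, -7.64447492e-07]), 'position': array([194.80000387, 540.79366256, 303.42913176]), 'tool_rot': array([ 1.72004531e-01,  9.85096002e-01, -5.47002355e-04, -9.35245032e-05]), 'force': array([0.31299436, 0.09656911, 0.43317615]), 'moment': array([ 0.0276303 , -0.00850253, -0.04124857]), 'grasp_force': 0.0, 'grip_width': 0.9916998148300512} 53.900000000000006
scene {'mtx': array([[395.34014199,   0.        , 278.71224282],
       [  0.        , 395.34014199, 210.53897657],
       [  0.        ,   0.        ,   1.        ]]), 'T': array([[ 6.92992444e-01,  3.92796470e-01, -6.04543138e-01,
        -2.72385918e+01],
       [-7.20835947e-01,  3.62935714e-01, -5.90485567e-01,
        -8.89188217e+02],
       [-1.25303507e-02,  8.44978462e-01,  5.34653522e-01,
         6.84240835e+02],
       [ 0.00000000e+00,  0.00000000e+00,  0.00000000e+00,
         1.00000000e+00]])}
top {'mtx': array([[471.72086465,   0.        , 283.78019484],
       [  0.        , 471.72086465, 211.55290499],
       [  0.        ,   0.        ,   1.        ]]), 'T': array([[-1.80186941e-02,  9.86389591e-01, -1.63434703e-01,
         3.54411403e+02],
       [-9.99833706e-01, -1.82354238e-02,  1.74170744e-04,
        -3.31037823e+02],
       [-2.80850085e-03,  1.63410663e-01,  9.86554138e-01,
         1.21587271e+03],
       [ 0.00000000e+00,  0.00000000e+00,  0.00000000e+00,
         1.00000000e+00]])}
```

View pics/scene0.png

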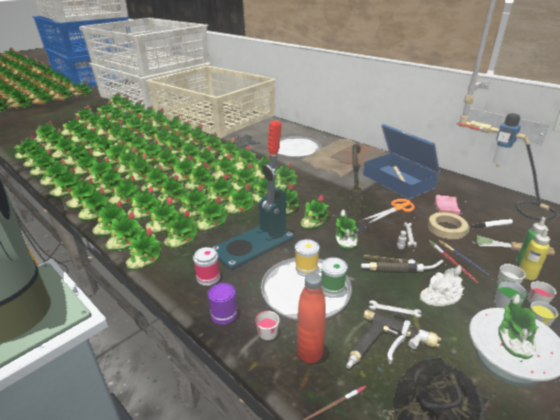

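View pics/top0.png

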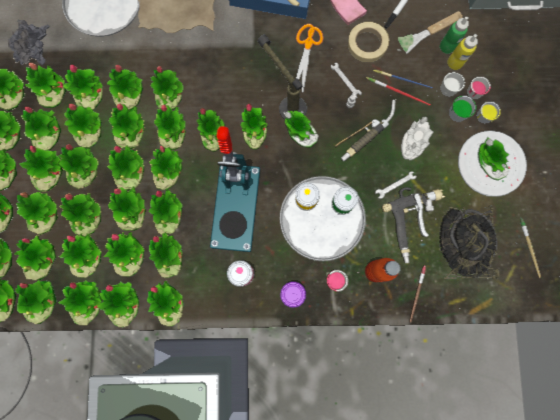

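Candidates for the pink tin:
- Pink-banded tin: scene (207,266), top (240,273). This one is chosen.
- Purple tin: scene (222,303), top (292,295). Ruled out by the task.
- Pink pot: scene (267,325), top (337,281). Too small and open.
- Pink cup at right: scene (542,292). Not a tin.

I'll check the choice in enlarged crops.

Run:
```python
import cv2
a=cv2.imread("pics/scene0.png");b=cv2.imread("pics/top0.png")
def crop(im,x0,y0,x1,y1,s,n):
    c=cv2.resize(im[y0:y1,x0:x1],None,fx=s,fy=s,interpolation=cv2.INTER_CUBIC)
    for x in range((x0//10+1)*10,x1,10): 
        cv2.line(c,(int((x-x0+.5)*s),0),(int((x-x0+.5)*s),6 if x%50 else 14),(255,255,0),1)
        if x%20==0: cv2.putText(c,str(x),(int((x-x0+.5)*s)-12,24),0,.4,(255,255,0),1)
    for y in range((y0//10+1)*10,y1,10):
        cv2.line(c,(0,int((y-y0+.5)*s)),(6,int((y-y0+.5)*s)),(255,255,0),1)
        if y%20==0: cv2.putText(c,str(y),(8,int((y-y0+.5)*s)+4),0,.4,(255,255,0),1)
    cv2.imwrite(n,c)
crop(b,200,110,380,300,3.15*1,"pics/topc.png")
crop(a,180,110,360,350,2.5,"pics/scenec.png")
```

```text
(no output)
```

View pics/topc.png

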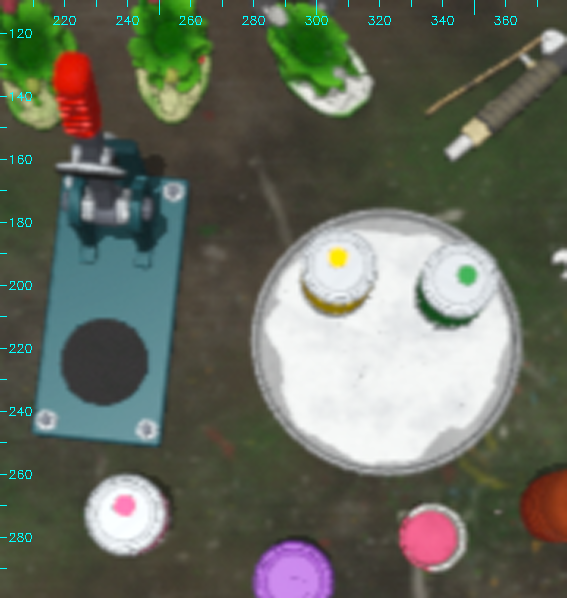

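View pics/scenec.png

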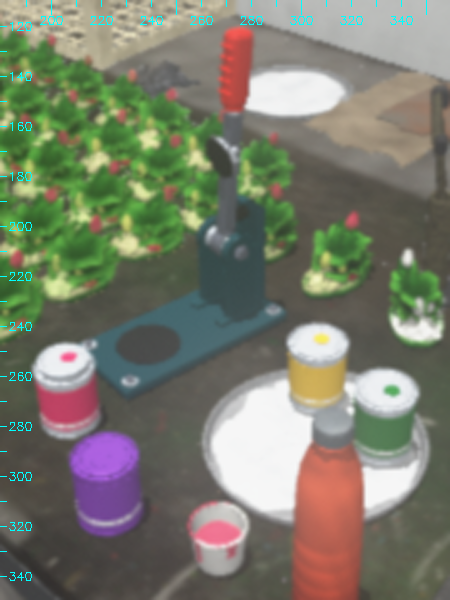

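The crops confirm the pink tin: pink band and pink lid dot, at top (239.8,272.7) and scene (206,254.7). The rubber disc is at top (232.5,224) and scene (238.7,247), and the red lever grip stands at scene (274,137). Next I triangulate.

```bash
cat > geo.py <<'E'
from rig import robot, vision, job
import numpy as np, cv2
I={n:vision.camera_info(n) for n in("scene","top")}
def ray(i,p):
    d=np.linalg.inv(i["mtx"])@[p[0],p[1],1]; d=i["T"][:3,:3]@[d[0],-d[1],-d[2]]
    return i["T"][:3,3],d/np.linalg.norm(d)
def onz(i,p,z):
    o,d=ray(i,p); return o+d*(z-o[2])/d[2]
def tri(rs):
    A=sum(np.eye(3)-np.outer(d,d) for o,d in rs); b=sum((np.eye(3)-np.outer(d,d))@o for o,d in rs)
    x=np.linalg.solve(A,b); return x,[round(float(np.linalg.norm((np.eye(3)-np.outer(d,d))@(x-o))),1) for o,d in rs]
def proj(i,P):
    q=i["T"][:3,:3].T@(np.array(P,float)-i["T"][:3,3]); u=i["mtx"]@[q[0],-q[1],-q[2]]; return u[:2]/u[2]
E
python3 - <<'E'
from geo import *
np.set_printoptions(precision=1,suppress=True)
T=lambda X,Y:(200+X/3.15-.5,110+Y/3.15-.5)
S=lambda X,Y:(180+X/2.5-.5,110+Y/2.5-.5)
D={"tin70":((127,514),(66.5,363),70),"disc14":((104,361),(148,344),14),"griptip":((72,60),(238,32),343),"gripbot":((82,132),(232,110),262),
"tray12":((387,342),(316,446),12),"yellow70":((340,268),(318,343),82),"green":((459,279),(386,390),82),"pot41":((433,537),(220,522),41)}
for k,(t,s,z) in D.items():
    print(k,*tri([ray(I["top"],T(*t)),ray(I["scene"],S(*s))]),"top@z",onz(I["top"],T(*t),z),"scene@z",onz(I["scene"],S(*s),z))
c=[onz(I["top"],T(*p),14) for p in((35,435),(160,444),(187,180),(63,168))]
for a in c: print(a)
print("angles", [np.degrees(np.arctan2(*(c[j]-c[i])[[1,0]])) for i,j in((1,2),(0,3))],np.degrees(np.arctan2(*(c[0]-c[1])[[1,0]]))-90)
E
```

```text
tin70 [ 396.5 -222.6   71.8] [0.3, 0.3] top@z [ 396.8 -222.6   70. ] scene@z [ 397.5 -220.5   70. ]
disc14 [ 522.1 -197.5   11.7] [1.8, 1.8] top@z [ 523.2 -198.8   14. ] scene@z [ 518.7 -198.8   14. ]
griptip [ 662.  -212.2  338.6] [4.2, 4.2] top@z [ 663.8 -215.4  343. ] scene@z [ 648.7 -219.6  343. ]
gripbot [ 644.5 -211.5  257.4] [0.9, 0.9] top@z [ 642.4 -211.5  262. ] scene@z [ 638.  -219.3  262. ]
tray12 [ 535.9 -430.7   -0.6] [1.2, 1.2] top@z [ 535.  -430.5   12. ] scene@z [ 524.6 -438.5   12. ]
yellow70 [ 583.4 -389.6   79.1] [0.7, 0.7] top@z [ 583.3 -390.    82. ] scene@z [ 579.8 -391.7   82. ]
green [ 573.1 -482.1   77.9] [0.8, 0.8] top@z [ 572.9 -482.2   82. ] scene@z [ 568.4 -484.5   82. ]
pot41 [ 375.2 -458.8   41. ] [0.6, 0.6] top@z [ 375.7 -459.2   41. ] scene@z [ 374.7 -458.5   41. ]
[ 463.8 -142.9   14. ]
[ 454.6 -244.1   14. ]
[ 674.2 -268.    14. ]
[ 686.4 -164.7   14. ]
angles [np.float64(-6.214787555629874), np.float64(-5.575532809721671)] -5.159384952444327
```

Heights agree with the text: tin 71.8, pot 41, disc 11.7, tops about 79. The press x axis points to about -5.8°, and its spot is at roughly (522.8,-199). I start the move to the tin now.

>>> {"api": "jog_arm", "payload": {"rows": [[1,0.08,-0.08,0,0.05],[1,0.16,-0.16,0,0.1],[1,0.23,-0.25,0,0.158],[1,0.3,-0.33,0,0.158],[1,0.34,-0.4,0,0.158]], "grip_force": 40}}

```text
time_s: 0.72
position: [398.2, 302.1, 303.7]
tool_rot: [0.049, 0.999, -0.0, -0.0]
force: [0.2, 0.4, -0.6]
grip_width: 1.0
grasp_force: 0.0
```

>>> {"api": "jog_arm", "payload": {"rows": [[1,0.03,-0.1,0,0],[1,0.04,-0.2,0,0],[1,0.045,-0.3,0,0],[1,0.045,-0.4,0,0],[1,0.045,-0.5,0,0]]}}

```text
time_s: 1.35
position: [423.7, 2.0, 303.8]
tool_rot: [0.049, 0.999, -0.0, 0.0]
force: [0.7, 0.5, 0.1]
grip_width: 0.999
grasp_force: 0.0
```

>>> {"api": "jog_arm", "payload": {"rows": [[1,0,-0.1,-0.01,0],[1,-0.01,-0.2,-0.03,0],[1,-0.03,-0.3,-0.06,0],[1,-0.05,-0.372,-0.1,0],[1,-0.05,-0.372,-0.15,0]]}}

```text
time_s: 1.98
position: [392.7, -222.5, 213.0]
tool_rot: [0.052, 0.999, -0.001, 0.0]
force: [1.5, 1.1, -0.7]
grip_width: 0.998
grasp_force: 0.0
```

Run:
```python
from geo import *
i=vision.camera_info("wrist"); im=vision.camera("wrist"); s=robot.read_state()
cv2.imwrite("pics/w1.png",im); np.save("w1.npy",i["T"]); print(s["position"],s["tool_rot"],i)
print(proj(i,[397,-222,70]),proj(i,[522,-198,14]))
```

```text
[ 392.57707667 -220.29742485  210.1142979 ] [ 5.02446436e-02  9.98735420e-01  6.76381419e-04 -1.60611121e-03] {'mtx': array([[300.36231913,   0.        , 280.66097029],
       [  0.        , 300.36231913, 207.69882705],
       [  0.        ,   0.        ,   1.        ]]), 'T': array([[ 1.02978225e-01, -9.60606723e-01, -2.58128279e-01,
         3.27285879e+02],
       [ 9.94683046e-01,  9.91737122e-02,  2.77527126e-02,
        -2.15085279e+02],
       [-1.05990268e-03, -2.59613748e-01,  9.65711954e-01,
         2.84010132e+02],
       [ 0.00000000e+00,  0.00000000e+00,  0.00000000e+00,
         1.00000000e+00]])}
[281.36614299 223.85326105] [316.76949316 319.1728514 ]
```

View pics/w1.png

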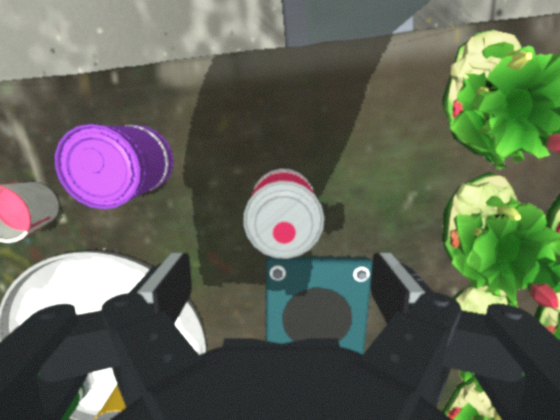

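The tin's top is centred at (284,219), within about 1 mm of the tool in x and y. The purple tin is at (100,165), well clear. Going down and gripping.

>>> {"api": "jog_arm", "payload": {"rows": [[1,0.001,0,-0.06,0],[1,0.001,0,-0.12,0],[1,0.001,0,-0.17,0],[1,0.001,0,-0.195,0],[1,0.001,0,-0.195,0]]}}

```text
time_s: 2.65
position: [394.6, -218.8, 96.6]
tool_rot: [0.048, 0.999, 0.0, -0.001]
force: [-0.1, 0.4, 0.7]
grip_width: 0.999
grasp_force: 0.0
```

>>> {"api": "jog_arm", "payload": {"rows": [[0,0,0,0,0],[0,0,0,0,0],[0,0,0,0,0],[0,0,0,0,0],[0,0,0,0,0]], "grip_force": 40}}

```text
time_s: 3.28
position: [394.9, -219.4, 97.9]
tool_rot: [0.049, 0.999, -0.0, 0.001]
force: [-0.7, 0.5, 10.3]
grip_width: 0.688
grasp_force: 40.9
```

>>> {"api": "jog_arm", "payload": {"rows": [[0,0,0,0.04,0],[0,0,0,0.09,0],[0,0.07,0.012,0.09,0],[0,0.14,0.023,0.09,0],[0,0.19,0.032,0.09,0]]}}

```text
time_s: 3.9
position: [510.1, -199.6, 151.7]
tool_rot: [0.049, 0.999, 0.0, 0.001]
force: [-0.5, -0.1, -2.2]
grip_width: 0.688
grasp_force: 44.6
```

>>> {"api": "jog_arm", "payload": {"rows": [[0,0.022,0.003,0,0],[0,0.022,0.003,-0.02,0],[0,0.022,0.003,-0.04,0],[0,0.022,0.003,-0.04,0],[0,0.022,0.003,-0.04,0]]}}

```text
time_s: 4.53
position: [521.6, -198.4, 127.0]
tool_rot: [0.049, 0.999, -0.0, -0.0]
force: [0.0, 0.9, -2.0]
grip_width: 0.688
grasp_force: 44.5
```

Run:
```python
from geo import *
s=robot.read_state(); print(s["position"],s["tool_rot"],s["force"])
a=vision.camera("scene"); b=vision.camera("top")
A=cv2.resize(a[190:290,200:320],None,fx=4,fy=4,interpolation=cv2.INTER_CUBIC)
B=cv2.resize(b[150:260,190:290],None,fx=3.2,fy=3.2,interpolation=cv2.INTER_CUBIC)
h=max(A.shape[0],B.shape[0]); P=lambda x:cv2.copyMakeBorder(x,0,h-x.shape[0],0,0,0)
cv2.imwrite("pics/p1.png",np.hstack([P(A),P(B)])); print(A.shape,B.shape)
```

```text
[ 521.58486801 -198.44016278  126.97925787] [ 4.89093114e-02  9.98803220e-01 -6.52651724e-05 -5.95336001e-05] [ 0.00906354  0.87500713 -2.0051607 ]
(400, 480, 3) (352, 320, 3)
```

View pics/p1.png

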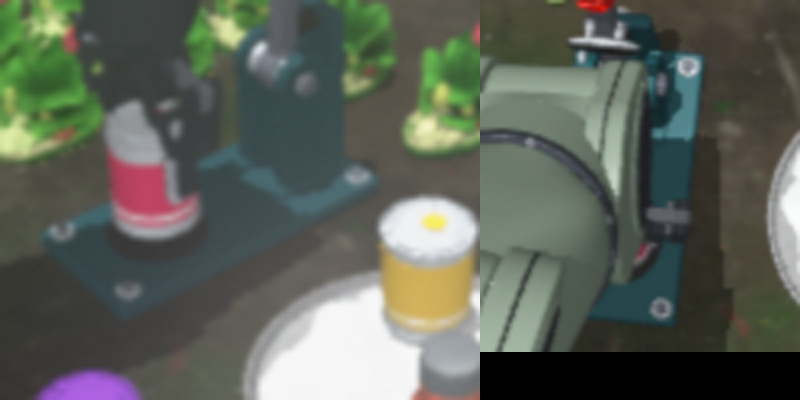

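>>> {"api": "jog_arm", "payload": {"rows": [[0,0.001,0,-0.012,0],[0,0.001,0,-0.02,0],[0,0.001,0,-0.024,0],[0,0.001,0,-0.024,0]]}}

```text
time_s: 5.12
position: [522.3, -198.2, 112.3]
tool_rot: [0.049, 0.999, -0.0, -0.0]
force: [0.3, -0.1, -2.5]
grip_width: 0.687
grasp_force: 44.6
```

>>> {"api": "jog_arm", "payload": {"rows": [[0,0,0,-0.002,0],[0,0,0,-0.003,0],[0,0,0,-0.003,0]]}}

```text
time_s: 5.5
position: [522.4, -198.2, 111.9]
tool_rot: [0.049, 0.999, -0.0, 0.0]
force: [-6.2, 3.6, 25.0]
grip_width: 0.689
grasp_force: 47.0
```

>>> {"api": "jog_arm", "payload": {"rows": [[0,0,0,0.002,0],[0.5,0,0,0.002,0],[1,0,0,0.002,0],[1,0,0,0.002,0],[1,0,0,0.002,0]]}}

```text
time_s: 6.12
position: [522.4, -198.3, 111.8]
tool_rot: [0.049, 0.999, -0.0, -0.0]
force: [-0.0, 0.4, -0.7]
grip_width: 0.999
grasp_force: 0.0
```

>>> {"api": "jog_arm", "payload": {"rows": [[1,0,0,0.06,0],[1,0,0,0.16,0],[1,-0.08,0,0.22,0],[1,-0.18,0,0.25,0],[1,-0.2,0,0.25,0]]}}

```text
time_s: 6.75
position: [400.0, -198.7, 263.3]
tool_rot: [0.05, 0.999, -0.001, 0.0]
force: [1.0, 0.0, -0.6]
grip_width: 0.997
grasp_force: 0.0
```

Run:
```python
from geo import *
s=robot.read_state(); print(s["position"],s["tool_rot"],s["force"])
a=vision.camera("scene"); i=vision.camera_info("wrist"); w=vision.camera("wrist")
np.save("w2.npy",i["T"])
th=np.linspace(0,2*np.pi,60)
def ring(im,i,c,r,z,s,o,col):
    p=np.array([proj(i,[c[0]+r*np.cos(t),c[1]+r*np.sin(t),z]) for t in th]); p=(p-o+.5)*s
    cv2.polylines(im,[np.int32(p.round())],True,col,1,cv2.LINE_AA)
A=cv2.resize(a[200:280,210:290],None,fx=5,fy=5,interpolation=cv2.INTER_CUBIC)
for n,B in(("",A),):
    ring(B,I["scene"],(520,-198),36,14,5,np.array([210,200]),(255,255,0)); ring(B,I["scene"],(520,-198),30,84,5,np.array([210,200]),(0,255,0))
q=proj(i,[522,-198,84]); print(q); W=w.copy(); ring(W,i,(522,-198),36,14,1,np.zeros(2),(255,255,0)); ring(W,i,(522,-198),30,84,1,np.zeros(2),(0,255,0))
W=W[:400,:]; W=W[:, max(0,int(q[0])-200):int(q[0])+200]
cv2.imwrite("pics/p2.png",np.hstack([A,W[:400]])) if W.shape[0]==400 else None
```

```text
[ 399.95385018 -198.70499959  263.29028332] [ 4.95816820e-02  9.98769822e-01 -6.69952954e-04  2.26586451e-04] [ 0.96543139  0.00818391 -0.62885623]
[293.45309193 327.64116048]
```

View pics/p2.png

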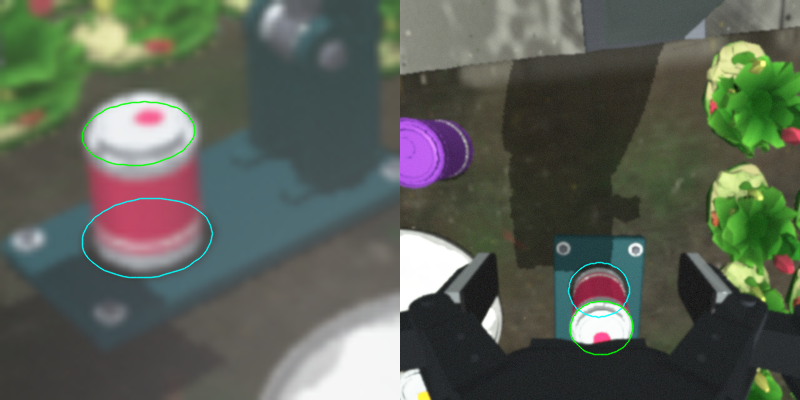

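The tin is centred on the disc within about 2 mm: its rim matches the predicted ring at wrist (293,327), and its base lies inside the disc outline in the scene view. Now the lever. I raise first, then move forward at a height where the fingers straddle the grip.

>>> {"api": "jog_arm", "payload": {"rows": [[1,0,0,0.08,0],[1,0,0,0.166,0],[1,0.1,-0.005,0.166,0],[1,0.2,-0.01,0.166,0],[1,0.3,-0.016,0.166,0]]}}

```text
time_s: 7.48
position: [583.6, -207.3, 360.9]
tool_rot: [0.048, 0.999, 0.0, 0.0]
force: [0.1, -0.2, 1.0]
grip_width: 0.999
grasp_force: 0.0
```

>>> {"api": "jog_arm", "payload": {"rows": [[1,0.02,-0.001,0,0],[1,0.02,-0.001,0,0]]}}

```text
time_s: 7.72
position: [593.9, -207.7, 360.0]
tool_rot: [0.048, 0.999, 0.0, -0.001]
force: [-1.1, 0.2, 0.3]
grip_width: 1.001
grasp_force: 0.0
```

Run:
```python
from geo import *
s=robot.read_state(); print(s["position"],s["tool_rot"],s["joints"])
i=vision.camera_info("wrist"); w=vision.camera("wrist"); a=vision.camera("scene")
u=np.array([.9949,-.1011,0]); h=np.array([522.5,-198.5,0])+110*u+[0,0,103]
for r in (160,205,243):
    P=h+r*(u*np.sin(np.radians(6))+[0,0,np.cos(np.radians(6))]); p=proj(i,P); q=proj(I["scene"],P); print(r,P,p,q)
    cv2.circle(w,tuple(np.int32(p.round())),3,(255,255,0),-1)
    cv2.circle(a,tuple(np.int32(q.round())),1,(255,255,0),-1)
A=cv2.resize(a[100:240,210:310],None,fx=3,fy=3,interpolation=cv2.INTER_CUBIC)
cv2.imwrite("pics/p3.png",np.hstack([A,w[:420,60:500]]) if A.shape[0]==420 else w)
```

```text
[ 593.88578182 -207.71727284  360.04216116] [ 4.81911656e-02  9.98837872e-01  4.72396944e-04 -5.42490479e-04] [ 0.39654357  0.75692281 -0.26234837  1.1569478   0.18787347  1.25164544
  1.6183305 ]
160 [ 648.5782589  -211.31185242  262.12350326] [282.26502795 320.05541767] [272.9752951  151.38107476]
205 [ 653.25805046 -211.78740467  306.87698855] [282.74848071 382.7926924 ] [274.03465415 134.72666584]
243 [ 657.20987445 -212.18898212  344.66882057] [283.42738171 470.89312638] [274.96467354 120.10563322]
```

View pics/p3.png

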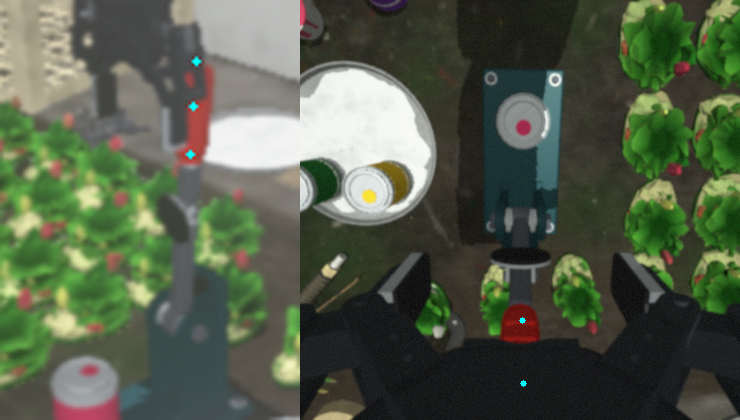

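Prediction and picture agree within about 1 mm (grip at wrist column 282), and the fingers straddle the lever. Moving in and pinching.

>>> {"api": "jog_arm", "payload": {"rows": [[1,0.04,-0.003,0.004,0],[1,0.08,-0.006,0.004,0],[1,0.099,-0.007,0.004,0],[1,0.099,-0.007,0.004,0]]}}

```text
time_s: 8.32
position: [652.1, -212.6, 363.7]
tool_rot: [0.049, 0.999, 0.0, -0.0]
force: [-0.4, 0.3, 0.4]
grip_width: 1.002
grasp_force: 0.0
```

>>> {"api": "jog_arm", "payload": {"rows": [[0,0,0,0,0],[0,0,0,0,0],[0,0,0,0,0],[0,0,0,0,0],[0,0,0,0,0]], "grip_force": 50}}

```text
time_s: 8.95
position: [651.9, -213.9, 364.4]
tool_rot: [0.05, 0.999, -0.001, 0.0]
force: [0.1, -6.9, 4.6]
grip_width: 0.265
grasp_force: 50.6
```

Run:
```python
import numpy as np
u=np.array([.9949,-.1011]);f=lambda p:np.r_[-205*np.sin(np.radians(p))*u,205*np.cos(np.radians(p))]
for a in range(0,100,20):
    print(a,[[float(v) for v in ((f(-6+a+k)-f(-6+a))/600).round(4)] for k in(4,8,12,16,20)])
```

```text
0 [[-0.0237, 0.0024, 0.0017], [-0.0474, 0.0048, 0.0017], [-0.0711, 0.0072, 0.0], [-0.0946, 0.0096, -0.0033], [-0.1178, 0.012, -0.0083]]
20 [[-0.0228, 0.0023, -0.0066], [-0.0451, 0.0046, -0.0147], [-0.0668, 0.0068, -0.0244], [-0.0877, 0.0089, -0.0356], [-0.1078, 0.011, -0.0483]]
40 [[-0.0192, 0.002, -0.014], [-0.0374, 0.0038, -0.0293], [-0.0544, 0.0055, -0.0459], [-0.0703, 0.0071, -0.0636], [-0.0849, 0.0086, -0.0824]]
60 [[-0.0133, 0.0013, -0.0198], [-0.0251, 0.0026, -0.0404], [-0.0355, 0.0036, -0.0619], [-0.0444, 0.0045, -0.084], [-0.0518, 0.0053, -0.1067]]
80 [[-0.0057, 0.0006, -0.0231], [-0.0099, 0.001, -0.0466], [-0.0123, 0.0013, -0.0703], [-0.0132, 0.0013, -0.0942], [-0.0123, 0.0013, -0.118]]
```

>>> {"api": "jog_arm", "payload": {"rows": [[0,-0.024,0.003,0.0017,0],[0,-0.047,0.005,0.0017,0],[0,-0.071,0.008,0,0],[0,-0.095,0.01,-0.003,0],[0,-0.118,0.013,-0.008,0]]}}

```text
time_s: 9.57
position: [581.2, -205.7, 359.7]
tool_rot: [0.049, 0.999, -0.001, 0.001]
force: [3.9, -6.9, -0.1]
grip_width: 0.266
grasp_force: 50.2
```

>>> {"api": "jog_arm", "payload": {"rows": [[0,-0.023,0.002,-0.0066,0],[0,-0.045,0.005,-0.0147,0],[0,-0.067,0.007,-0.0244,0],[0,-0.088,0.009,-0.0356,0],[0,-0.108,0.011,-0.0483,0]]}}

```text
time_s: 10.2
position: [516.5, -198.3, 330.9]
tool_rot: [0.049, 0.999, -0.0, 0.001]
force: [2.1, 0.5, 7.2]
grip_width: 0.262
grasp_force: 50.9
```

>>> {"api": "jog_arm", "payload": {"rows": [[0,-0.019,0.002,-0.014,0],[0,-0.0374,0.004,-0.0293,0],[0,-0.0544,0.0055,-0.0459,0],[0,-0.07,0.007,-0.0636,0],[0,-0.085,0.009,-0.0824,0]]}}

```text
time_s: 10.82
position: [465.3, -192.4, 281.0]
tool_rot: [0.049, 0.999, 0.0, 0.001]
force: [1.0, 2.7, 5.3]
grip_width: 0.262
grasp_force: 50.9
```

>>> {"api": "jog_arm", "payload": {"rows": [[0,-0.0133,0.0013,-0.0198,0],[0,-0.025,0.0026,-0.0404,0],[0,-0.0355,0.0036,-0.0619,0],[0,-0.0444,0.0045,-0.084,0],[0,-0.0518,0.0053,-0.1067,0]]}}

```text
time_s: 11.45
position: [434.0, -188.9, 216.6]
tool_rot: [0.049, 0.999, 0.0, -0.0]
force: [-1.2, 7.8, 5.4]
grip_width: 0.263
grasp_force: 51.2
```

>>> {"api": "jog_arm", "payload": {"rows": [[0,-0.0057,0,-0.0231,0],[0,-0.0099,0,-0.0466,0],[0,-0.0123,0,-0.068,0],[0,-0.0125,0,-0.074,0],[0,-0.0125,0,-0.078,0]]}}

```text
time_s: 12.08
position: [426.4, -188.1, 169.7]
tool_rot: [0.048, 0.999, 0.001, -0.001]
force: [-7.8, 14.7, 5.5]
grip_width: 0.264
grasp_force: 51.8
```

>>> {"api": "jog_arm", "payload": {"rows": [[0,0,0.0025,-0.003,0],[0,0,0.0025,-0.006,0],[0,0,0.0025,-0.009,0],[0,0,0.0025,-0.012,0],[0,0,0.0025,-0.015,0]]}}

```text
time_s: 12.7
position: [426.2, -187.9, 161.1]
tool_rot: [0.049, 0.999, 0.0, -0.001]
force: [-8.3, 4.8, 14.7]
grip_width: 0.269
grasp_force: 52.0
```

>>> {"api": "jog_arm", "payload": {"rows": [[0,0,0.001,-0.002,0],[0,0,0.001,-0.004,0],[0,0,0.001,-0.005,0],[0,0,0.001,-0.006,0]]}}

```text
time_s: 13.2
position: [426.1, -187.8, 157.7]
tool_rot: [0.05, 0.999, -0.0, -0.001]
force: [-9.0, -0.0, 16.8]
grip_width: 0.258
grasp_force: 51.7
```

>>> {"api": "jog_arm", "payload": {"rows": [[0,0,0,-0.002,0],[0,0,0,-0.004,0],[0,0,0,-0.005,0],[0,0,0,-0.005,0]]}}

```text
time_s: 13.7
position: [426.2, -187.8, 154.7]
tool_rot: [0.05, 0.999, -0.0, -0.001]
force: [-7.4, 0.5, 13.9]
grip_width: 0.262
grasp_force: 51.4
```

Run:
```python
from geo import *
s=robot.read_state(); print(s["position"],s["force"])
a=vision.camera("scene")
cv2.imwrite("pics/p4.png",cv2.resize(a[180:290,195:325],None,fx=5,fy=5,interpolation=cv2.INTER_CUBIC))
```

```text
[ 426.21446291 -187.81213687  154.6975229 ] [-7.36085299  0.46319226 13.86801064]
```

View pics/p4.png

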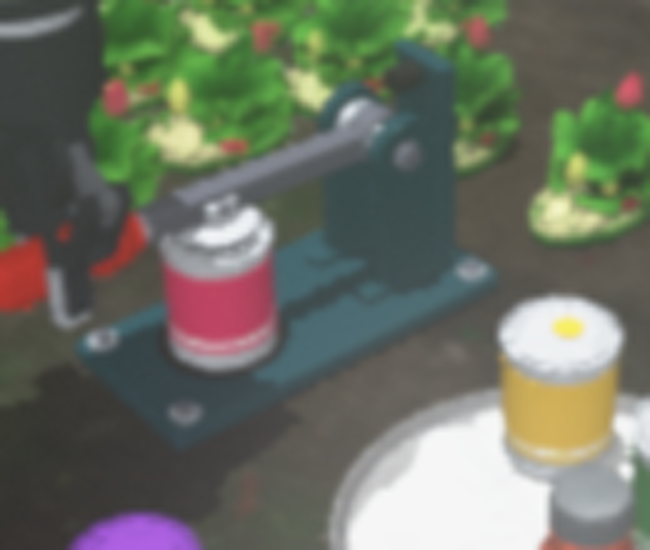

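>>> {"api": "jog_arm", "payload": {"rows": [[0,0,0,-0.002,0],[0,0,0,-0.004,0],[0,0,0,-0.006,0],[0,0,0,-0.006,0]]}}

```text
time_s: 14.25
position: [426.3, -187.8, 151.1]
tool_rot: [0.049, 0.999, -0.0, -0.0]
force: [-7.2, 0.4, 11.6]
grip_width: 0.263
grasp_force: 51.4
```

Run:
```python
from geo import *
a=vision.camera("scene"); np.save("sc2.npy",a)
p4=cv2.resize(cv2.imread("pics/p4.png"),(130,110),interpolation=cv2.INTER_AREA)
u=np.array([.9949,-.1011,0]); h=np.array([522.5,-198.5,0])+110*u+[0,0,103]
for ph in (84,86,88,90,92,94):
    f=np.radians(ph); q=[proj(I["scene"],h+r*(-u*np.sin(f)+[0,0,np.cos(f)])) for r in(20,60,110,130)]
    print(ph,[ (round(float(x[0]),1),round(float(x[1]),1)) for x in q])
# vertical profile across lever at cols
for im,n in((p4,"p4"),(a[180:290,195:325],"now")):
    for c in (235,240,245,250,255):
        s=cv2.cvtColor(im,cv2.COLOR_BGR2HSV)[:,c-195]
        ys=np.arange(110)+180; 
        print(n,c,[f"{y}:{s[y-180][1]}/{s[y-180][2]}" for y in range(204,226)])
fl=cv2.calcOpticalFlowFarneback(cv2.cvtColor(p4,6),cv2.cvtColor(np.ascontiguousarray(a[180:290,195:325]),6),None,.5,2,9,3,5,1.1,0)
print("flow near lever mid",fl[30:36,45:55].mean((0,1)),"outer",fl[38:43,32:38].mean((0,1)),"tin",fl[50:65,35:53].mean((0,1)))
```

```text
84 [(264.0, 207.2), (252.5, 211.1), (237.4, 216.1), (231.1, 218.1)]
86 [(264.0, 207.5), (252.5, 211.7), (237.4, 217.3), (231.1, 219.6)]
88 [(264.0, 207.7), (252.5, 212.4), (237.4, 218.6), (231.1, 221.1)]
90 [(264.0, 207.9), (252.5, 213.0), (237.5, 219.8), (231.2, 222.6)]
92 [(264.0, 208.1), (252.5, 213.7), (237.6, 221.0), (231.4, 224.0)]
94 [(264.0, 208.3), (252.6, 214.3), (237.8, 222.1), (231.6, 225.4)]
p4 235 ['204:112/132', '205:89/149', '206:86/166', '207:93/176', '208:90/188', '209:74/197', '210:67/194', '211:69/178', '212:83/148', '213:95/113', '214:67/92', '215:16/98', '216:20/128', '217:25/144', '218:24/146', '219:23/135', '220:21/120', '221:17/121', '222:16/113', '223:17/108', '224:13/119', '225:11/168']
p4 240 ['204:132/122', '205:140/142', '206:141/157', '207:125/151', '208:120/162', '209:119/170', '210:98/151', '211:85/120', '212:87/106', '213:38/107', '214:14/126', '215:23/143', '216:25/144', '217:25/135', '218:20/128', '219:15/151', '220:14/160', '221:17/138', '222:16/131', '223:12/151', '224:12/185', '225:8/226']
p4 245 ['204:129/107', '205:136/120', '206:134/122', '20
[... 1838 characters left out ...]
133/136', '205:133/140', '206:128/141', '207:120/132', '208:108/111', '209:67/99', '210:15/117', '211:19/136', '212:25/144', '213:26/139', '214:23/120', '215:20/101', '216:16/94', '217:16/93', '218:14/90', '219:34/90', '220:52/93', '221:55/93', '222:57/90', '223:50/91', '224:40/96', '225:31/100']
now 255 ['204:43/96', '205:41/93', '206:40/90', '207:32/96', '208:7/112', '209:21/136', '210:23/143', '211:24/137', '212:22/117', '213:18/99', '214:16/94', '215:14/91', '216:14/88', '217:33/85', '218:49/84', '219:55/84', '220:55/84', '221:60/85', '222:60/85', '223:56/86', '224:47/86', '225:50/87']
flow near lever mid [0.09223897 0.34948036] outer [0.02275318 0.609322  ] tin [-0.07638821  0.13137369]
```

>>> {"api": "jog_arm", "payload": {"rows": [[0,0,0,-0.002,0],[0,0,0,-0.004,0],[0,0,0,-0.004,0]]}}

```text
time_s: 14.68
position: [426.4, -187.8, 148.7]
tool_rot: [0.05, 0.999, -0.0, -0.0]
force: [-7.4, 1.0, 11.6]
grip_width: 0.263
grasp_force: 51.4
```

>>> {"api": "jog_arm", "payload": {"rows": [[0,0,0,-0.002,0],[0,0,0,-0.004,0],[0,0,0,-0.004,0]]}}

```text
time_s: 15.05
position: [426.5, -187.8, 146.9]
tool_rot: [0.05, 0.999, -0.0, -0.0]
force: [-9.1, 1.8, 29.0]
grip_width: 0.265
grasp_force: 53.5
```

>>> {"api": "jog_arm", "payload": {"rows": [[0,0,0,-0.002,0],[0,0,0,-0.002,0]]}}

```text
time_s: 15.3
position: [426.5, -187.8, 146.1]
tool_rot: [0.049, 0.999, -0.001, 0.0]
force: [-11.7, 2.9, 43.2]
grip_width: 0.261
grasp_force: 55.2
```

The lever hit a firm stop at 43 N, so the lid is home. I'll compute a slow return arc, growing the radius slightly near the top so the palm stays clear.

Run:
```python
import numpy as np
u=np.array([.9949,-.1011])
def f(p):
    r=206+12*np.clip((60-p)/60,0,1); return np.r_[-r*np.sin(np.radians(p))*u,r*np.cos(np.radians(p))]
p=90
while p>-9:
    print(p,[[0]+[float(v) for v in ((f(p-k)-f(p))/600).round(4)]+[0] for k in(3,6,9,12,15)]); p-=15
```

```text
90 [[0, 0.0005, -0.0, 0.018, 0], [0, 0.0019, -0.0002, 0.0359, 0], [0, 0.0042, -0.0004, 0.0537, 0], [0, 0.0075, -0.0008, 0.0714, 0], [0, 0.0116, -0.0012, 0.0889, 0]]
75 [[0, 0.0051, -0.0005, 0.0172, 0], [0, 0.011, -0.0011, 0.0342, 0], [0, 0.0179, -0.0018, 0.0508, 0], [0, 0.0256, -0.0026, 0.067, 0], [0, 0.0341, -0.0035, 0.0828, 0]]
60 [[0, 0.0085, -0.0009, 0.0159, 0], [0, 0.0179, -0.0018, 0.0313, 0], [0, 0.028, -0.0028, 0.0463, 0], [0, 0.039, -0.004, 0.0607, 0], [0, 0.0508, -0.0052, 0.0746, 0]]
45 [[0, 0.0125, -0.0013, 0.0133, 0], [0, 0.0257, -0.0026, 0.026, 0], [0, 0.0396, -0.004, 0.0379, 0], [0, 0.0541, -0.0055, 0.0492, 0], [0, 0.0693, -0.007, 0.0597, 0]]
30 [[0, 0.0157, -0.0016, 0.0097, 0], [0, 0.032, -0.0032, 0.0186, 0], [0, 0.0487, -0.005, 0.0267, 0], [0, 0.0659, -0.0067, 0.0338, 0], [0, 0.0835, -0.0085, 0.0401, 0]]
15 [[0, 0.0179, -0.0018, 0.0054, 0], [0, 0.0362, -0.0037, 0.0098, 0], [0, 0.0547, -0.0056, 0.0132, 0], [0, 0.0734, -0.0075, 0.0157, 0], [0, 0.0923, -0.0094, 0.0172, 0]]
0 [[0, 0.0189, -0.0019, -0.0005, 0], [0, 0.0378, -0.0038, -0.002, 0], [0, 0.0565, -0.0057, -0.0045, 0], [0, 0.0752, -0.0076, -0.0079, 0], [0, 0.0936, -0.0095, -0.0124, 0]]
```

>>> {"api": "jog_arm", "payload": {"rows": [[0,0,0,0.002,0],[0,0,0,0.004,0],[0,0,0,0.006,0]], "grip_force": 35}}

```text
time_s: 15.68
position: [426.5, -187.8, 148.5]
tool_rot: [0.049, 0.999, -0.0, -0.0]
force: [-3.2, -1.0, 0.9]
grip_width: 0.262
grasp_force: 50.2
```

>>> {"api": "jog_arm", "payload": {"rows": [[0,0.0005,0,0.018,0],[0,0.002,0,0.036,0],[0,0.0042,-0.0004,0.054,0],[0,0.0075,-0.0008,0.0714,0],[0,0.0116,-0.0012,0.089,0]]}}

```text
time_s: 16.3
position: [433.5, -188.6, 202.4]
tool_rot: [0.049, 0.999, -0.0, -0.001]
force: [-3.1, -4.7, 0.6]
grip_width: 0.262
grasp_force: 50.1
```

>>> {"api": "jog_arm", "payload": {"rows": [[0,0.005,-0.0005,0.0172,0],[0,0.011,-0.0011,0.0342,0],[0,0.018,-0.0018,0.051,0],[0,0.0256,-0.0026,0.067,0],[0,0.034,-0.0035,0.083,0]]}}

```text
time_s: 16.92
position: [454.0, -191.0, 252.3]
tool_rot: [0.049, 0.999, -0.0, -0.0]
force: [-2.6, -6.5, -1.4]
grip_width: 0.261
grasp_force: 50.0
```

>>> {"api": "jog_arm", "payload": {"rows": [[0,0.0085,-0.0009,0.016,0],[0,0.018,-0.0018,0.0313,0],[0,0.028,-0.0028,0.0463,0],[0,0.039,-0.004,0.0607,0],[0,0.051,-0.0052,0.0746,0]]}}

```text
time_s: 17.55
position: [485.4, -194.5, 296.9]
tool_rot: [0.049, 0.999, -0.001, 0.001]
force: [5.3, -9.8, -8.1]
grip_width: 0.26
grasp_force: 47.4
```

>>> {"api": "jog_arm", "payload": {"rows": [[0,0.0125,-0.0023,0.0133,0],[0,0.0257,-0.004,0.026,0],[0,0.0396,-0.0055,0.038,0],[0,0.054,-0.007,0.049,0],[0,0.069,-0.0085,0.0597,0]]}}

```text
time_s: 18.18
position: [526.7, -199.4, 332.2]
tool_rot: [0.049, 0.999, -0.001, 0.0]
force: [8.4, -9.4, -19.4]
grip_width: 0.262
grasp_force: 47.8
```

>>> {"api": "jog_arm", "payload": {"rows": [[0,0.0157,-0.0016,0.0097,0],[0,0.032,-0.0032,0.0186,0],[0,0.0487,-0.005,0.0267,0],[0,0.066,-0.0067,0.0338,0],[0,0.0835,-0.0085,0.04,0]]}}

```text
time_s: 18.8
position: [576.1, -205.0, 355.6]
tool_rot: [0.049, 0.999, -0.001, -0.001]
force: [1.7, -11.2, -17.3]
grip_width: 0.261
grasp_force: 47.9
```

>>> {"api": "jog_arm", "payload": {"rows": [[0,0.018,-0.0018,0.0054,0],[0,0.036,-0.0037,0.0098,0],[0,0.0547,-0.0056,0.0132,0],[0,0.073,-0.0075,0.0157,0],[0,0.092,-0.0094,0.0172,0]]}}

```text
time_s: 19.42
position: [630.8, -211.3, 365.2]
tool_rot: [0.05, 0.999, -0.001, -0.002]
force: [-2.6, -13.8, -20.1]
grip_width: 0.261
grasp_force: 46.7
```

>>> {"api": "jog_arm", "payload": {"rows": [[0,0.01,-0.003,-0.003,0],[0,0.019,-0.005,-0.005,0],[0,0.028,-0.006,-0.007,0],[0,0.036,-0.007,-0.009,0],[0,0.036,-0.007,-0.009,0]]}}

```text
time_s: 20.05
position: [652.2, -214.0, 363.3]
tool_rot: [0.049, 0.999, -0.0, -0.0]
force: [-18.7, 0.3, 23.5]
grip_width: 0.262
grasp_force: 52.0
```

Stop felt: the lever pushes back with -18.7 N in x. Easing the load, then releasing gently.

>>> {"api": "jog_arm", "payload": {"rows": [[0,-0.001,0,0.003,0],[0,-0.001,0,0.003,0]]}}

```text
time_s: 20.3
position: [651.5, -214.0, 363.5]
tool_rot: [0.049, 0.999, -0.0, -0.001]
force: [-14.6, -0.3, 4.6]
grip_width: 0.265
grasp_force: 49.8
```

>>> {"api": "jog_arm", "payload": {"rows": [[0.4,0,0,0,0],[1,0,0,0,0],[1,0,0,0,0],[1,0,0,0,0],[1,0,0,0,0]]}}

```text
time_s: 20.92
position: [652.6, -213.5, 362.7]
tool_rot: [0.049, 0.999, -0.0, 0.0]
force: [-0.1, 0.2, -0.2]
grip_width: 1.001
grasp_force: 0.0
```

>>> {"api": "jog_arm", "payload": {"rows": [[1,-0.09,0.009,0.002,0],[1,-0.19,0.019,0.002,0],[1,-0.29,0.024,-0.03,0],[1,-0.37,0.025,-0.1,0],[1,-0.42,0.025,-0.165,0]]}}

```text
time_s: 21.55
position: [405.3, -198.6, 270.5]
tool_rot: [0.049, 0.999, -0.0, 0.001]
force: [2.1, -1.6, -2.0]
grip_width: 1.002
grasp_force: 0.0
```

>>> {"api": "jog_arm", "payload": {"rows": [[1,0,0,0,0],[1,0,0,0,0],[1,0,0,0,0]]}}

```text
time_s: 21.92
position: [408.1, -198.7, 271.1]
tool_rot: [0.049, 0.999, -0.0, 0.001]
force: [0.9, 0.4, 0.8]
grip_width: 1.003
grasp_force: 0.0
```

Run:
```python
from geo import *
s=robot.read_state(); print(s["position"],s["tool_rot"],s["force"])
a=vision.camera("scene"); i=vision.camera_info("wrist"); w=vision.camera("wrist")
th=np.linspace(0,2*np.pi,60)
def ring(im,i,c,r,z,s,o,col):
    p=np.array([proj(i,[c[0]+r*np.cos(t),c[1]+r*np.sin(t),z]) for t in th]); p=(p-o+.5)*s
    cv2.polylines(im,[np.int32(p.round())],True,col,1,cv2.LINE_AA)
A=cv2.resize(a[110:290,200:320],None,fx=10/3,fy=10/3,interpolation=cv2.INTER_CUBIC)
q=proj(i,[522,-198,84]); print(q)
x0=int(q[0])-90;W=cv2.resize(w[225:375,x0:x0+150],None,fx=2.6,fy=2.6,interpolation=cv2.INTER_CUBIC)
for r,z in((30,84),(36,14)): ring(W,i,(522,-198),r,z,2.6,np.array([x0,225]),(255,255,0))
h=max(A.shape[0],W.shape[0]);P=lambda x:cv2.copyMakeBorder(x,0,h-x.shape[0],0,0,0)
cv2.imwrite("pics/p5.png",np.hstack([P(A),P(W)]))
```

```text
[ 408.1474049  -198.72324986  271.06164596] [ 4.86056358e-02  9.98817567e-01 -2.76175057e-04  9.40222197e-04] [0.86987014 0.43182942 0.81617948]
[292.09638322 315.17065566]
```

View pics/p5.png

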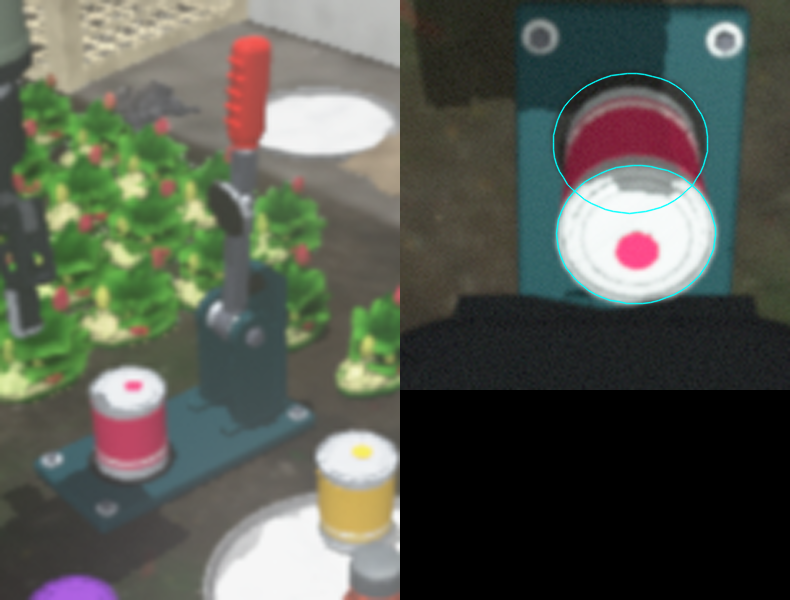

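The lever is back at its stop, the lid sits flat in the rim, and the tin is still at (522,-198). Fetching it.

>>> {"api": "jog_arm", "payload": {"rows": [[1,0.09,0,0,0],[1,0.18,0,-0.02,0],[1,0.19,0,-0.06,0],[1,0.19,0,-0.12,0],[1,0.19,0,-0.12,0]]}}

```text
time_s: 22.65
position: [520.6, -198.3, 197.1]
tool_rot: [0.049, 0.999, 0.0, -0.002]
force: [-0.2, -0.1, 0.6]
grip_width: 1.0
grasp_force: 0.0
```

>>> {"api": "jog_arm", "payload": {"rows": [[1,0.002,0,-0.06,0],[1,0.002,0,-0.11,0],[1,0.002,0,-0.14,0],[1,0.002,0,-0.14,0]]}}

```text
time_s: 23.15
position: [522.4, -198.7, 114.7]
tool_rot: [0.049, 0.999, -0.0, -0.0]
force: [-0.3, 0.4, 1.0]
grip_width: 1.0
grasp_force: 0.0
```

>>> {"api": "jog_arm", "payload": {"rows": [[0,0,0,0,0],[0,0,0,0,0],[0,0,0,0,0],[0,0,0,0,0],[0,0,0,0,0]], "grip_force": 40}}

```text
time_s: 23.78
position: [522.7, -198.8, 115.9]
tool_rot: [0.049, 0.999, -0.0, 0.001]
force: [-2.1, 0.3, 11.1]
grip_width: 0.689
grasp_force: 40.9
```

>>> {"api": "jog_arm", "payload": {"rows": [[0,0,0,0.03,0],[0,0,0,0.08,0],[0,0,0,0.14,0],[0,-0.02,-0.06,0.14,0],[0,-0.04,-0.14,0.14,0]]}}

```text
time_s: 24.4
position: [498.3, -283.0, 200.5]
tool_rot: [0.048, 0.999, -0.0, 0.001]
force: [0.9, -0.7, -2.2]
grip_width: 0.686
grasp_force: 44.3
```

>>> {"api": "jog_arm", "payload": {"rows": [[0,-0.01,-0.08,0,0],[0,-0.02,-0.16,0,0],[0,-0.02,-0.22,0,0],[0,-0.02,-0.254,0,0],[0,-0.02,-0.254,0,0]]}}

```text
time_s: 25.02
position: [485.5, -436.3, 199.5]
tool_rot: [0.05, 0.999, -0.0, 0.0]
force: [0.0, 1.2, -2.6]
grip_width: 0.69
grasp_force: 44.3
```

>>> {"api": "jog_arm", "payload": {"rows": [[0,0.003,0,-0.05,0],[0,0.003,0,-0.1,0],[0,0.003,0,-0.13,0],[0,0.003,0,-0.137,0],[0,0.003,0,-0.137,0]]}}

```text
time_s: 25.65
position: [488.3, -435.1, 117.2]
tool_rot: [0.049, 0.999, -0.0, 0.0]
force: [-0.2, -0.5, -1.4]
grip_width: 0.691
grasp_force: 44.2
```

>>> {"api": "jog_arm", "payload": {"rows": [[0,0,0,-0.002,0],[0,0,0,-0.003,0],[0,0,0,-0.003,0]]}}

```text
time_s: 26.02
position: [488.1, -435.1, 114.7]
tool_rot: [0.049, 0.999, -0.0, 0.0]
force: [-0.3, -0.8, -2.3]
grip_width: 0.689
grasp_force: 44.3
```

>>> {"api": "jog_arm", "payload": {"rows": [[0,0,0,-0.001,0],[0,0,0,-0.002,0],[0,0,0,-0.002,0]]}}

```text
time_s: 26.4
position: [488.0, -435.1, 113.9]
tool_rot: [0.049, 0.999, -0.0, 0.0]
force: [-3.6, 1.5, 8.1]
grip_width: 0.684
grasp_force: 45.4
```

Contact felt. Releasing and withdrawing upward, then checking.

>>> {"api": "jog_arm", "payload": {"rows": [[0.4,0,0,0.001,0],[1,0,0,0.001,0],[1,0,0,0.001,0],[1,0,0,0.001,0],[1,0,0,0.001,0]]}}

```text
time_s: 27.02
position: [488.0, -435.0, 113.9]
tool_rot: [0.049, 0.999, -0.0, 0.0]
force: [0.5, 0.4, 0.0]
grip_width: 1.004
grasp_force: 0.0
```

>>> {"api": "jog_arm", "payload": {"rows": [[1,0,0,0.05,0],[1,0,0,0.13,0],[1,0,0,0.2,0],[1,-0.05,0.08,0.25,0],[1,-0.1,0.16,0.28,0]]}}

```text
time_s: 27.65
position: [427.2, -337.8, 283.0]
tool_rot: [0.049, 0.999, -0.0, 0.001]
force: [1.7, -0.7, 0.2]
grip_width: 1.0
grasp_force: 0.0
```

>>> {"api": "jog_arm", "payload": {"rows": [[1,-0.03,0.1,0,0],[1,-0.05,0.2,0,0],[1,-0.05,0.3,0,0],[1,-0.05,0.38,0,0],[1,-0.05,0.38,0,0]]}}

```text
time_s: 28.28
position: [398.3, -108.2, 282.3]
tool_rot: [0.046, 0.999, 0.0, 0.0]
force: [0.2, -0.4, 0.1]
grip_width: 1.004
grasp_force: 0.0
```

Run:
```python
from geo import *
s=robot.read_state(); print(s["position"],s["time_s"])
t0=cv2.imread("pics/top0.png");s0=cv2.imread("pics/scene0.png"); t=vision.camera("top");a=vision.camera("scene")
cv2.imwrite("pics/tend.png",t);cv2.imwrite("pics/send.png",a)
# did bystanders move: template shift
def shift(A,B,x,y,r=16):
    T=A[y-r:y+r,x-r:x+r]; m=cv2.matchTemplate(B[y-r-6:y+r+6,x-r-6:x+r+6],T,5); _,v,_,l=cv2.minMaxLoc(m); return l[0]-6,l[1]-6,round(v,2)
for n,p,q in(("yellow",(307,197),(307,256)),("green",(345,200),(334,272)),("pot",(337,281),(267,325)),("purple",(292,295),(222,303)),("lever",(223,140),(274,137))):
    print(n,shift(t0,t,*p),shift(s0,a,*q))
# pink pixel blobs
for n,im in(("top",t),("scene",a)):
    h=cv2.cvtColor(im,cv2.COLOR_BGR2HSV); m=cv2.inRange(h,(160,110,110),(176,255,255))
    k,_,st,c=cv2.connectedComponentsWithStats(m)
    print(n,[(st[j].tolist(),c[j].round(1).tolist()) for j in range(1,k) if st[j][4]>8])
print(proj(I["top"],[488,-435,83]),proj(I["scene"],[488,-435,83]),proj(I["scene"],[488,-435,47]))
```

```text
[ 398.26912586 -108.16605376  282.28511252] 28.275
yellow (0, 0, 1.0) (0, 0, 0.96)
green (0, 0, 1.0) (0, 0, 1.0)
pot (0, 0, 1.0) (0, 0, 1.0)
purple (0, 0, 1.0) (0, 0, 1.0)
lever (0, 0, 1.0) (0, 0, 1.0)
top [([70, 65, 6, 6, 28], [72.5, 67.5]), ([473, 81, 16, 14, 141], [479.1, 87.9]), ([247, 105, 4, 5, 16], [248.5, 106.8]), ([115, 147, 5, 4, 13], [117.2, 148.5]), ([157, 191, 4, 5, 15], [158.3, 192.7]), ([325, 228, 6, 5, 23], [327.2, 229.9]), ([68, 236, 6, 5, 21], [70.7, 238.0]), ([23, 239, 5, 3, 11], [25.2, 239.6]), ([316, 240, 8, 6, 9], [319.3, 243.0]), ([327, 273, 18, 18, 250], [335.4, 280.7])]
scene [([294, 271, 6, 3, 14], [296.5, 272.0]), ([284, 283, 20, 16, 215], [292.3, 290.7]), ([534, 289, 15, 7, 55], [541.0, 291.8]), ([258, 319, 17, 8, 98], [266.5, 322.7])]
[327.13143015 232.85493071] [295.03027155 272.31473518] [294.88278152 284.08913978]
```

The pink tin stands upright on the bucket lid: its lid dot is at top (327,230) and scene (296,272), where predicted. The other tins and the pot show no shift, and the lever matches its starting image. Handing in.

```bash
python3 -c "
from rig import job
print(job.hand_in())"
```

```text
the job is handed in; nothing more can be done
None
```

I pressed the pink tin's lid home to a firm stop, eased the lever back up to its stop, and stood the tin on the bucket lid with the other tins and pot unmoved; the job is handed in at about 28 s, and no verdict came back.

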